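# Close the board holder's sliding jaw up on the circuit board by one plunger hole

## Robot

A 7-joint arm with a two-finger parallel gripper is mounted at the origin on the work surface. World frame = base frame: x ahead of the robot, y to its left, z up, the work surface at z = 0. Lengths are in mm, angles in rad, forces in N, time in s.
With the tool pointing down it reaches from about 400 to 875 mm from the base axis. Payload 4.4 kg.
Tool frame: the origin (TCP) lies midway between the tips of the shut fingers; the grasp point (between the pads) lies 19 mm behind it (ctrl.pinch_z is the distance from the TCP to the grasp point, in mm); z points along the fingers, y is the line along which they close (so a half turn about z gives the same grasp; the last joint's range is limited). The gripper opens to 85 mm and grips with 20 to 120 N. Pads are 22 mm wide; open, the fingers measure 114 mm over their backs; the gripper's body (76 mm by 85 mm) begins 54 mm behind the grasp point. The pads swing forward as they close: fully open they stand 13 mm farther back than shut.
Start: joints at [1.074, 0.628, 0.038, 1.517, -0.027, 0.996, -0.02], TCP at [271.467, -590.613, 231.313] pointing down, gripper open.
Joint ranges: [-3.06, 3.06], [-0.37, 2.12], [-1.25, 1.32], [0.18, 2.47], [-1.1, 4.24], [0.23, 1.98], [-2.94, 2.94]. Speed limits (rad/s): [2.57, 2.57, 3.14, 3.14, 3.14, 3.14, 3.14].

## Interface

Orientations are given as [roll, pitch, yaw] about the fixed x, y, z axes, in that order (R = Rz(yaw) Ry(pitch) Rx(roll)).
In Python, from cell import read_state, cams, order, ctrl gives the robot as it stands.
- The arm moves only by the tool move_arm, never from a script. Its argument "targets" is text: rows parted by semicolons, each of 7 numbers parted by spaces: the gripper's target within -1 to 1 (fully open at 1, half-way at 0, shut at -1), then the shift along the tool's x, y, z in cm, then the turn, a rotation vector about the tool's x, y, z in degrees. A call has 1 to 5 rows; each row shifts and turns the commanded pose from where the row before left it, along the tool's axes as they then stand; what a row does not reach is not made up. A row lasts 1/12 s, in which the tool goes at most 41.7 mm and 7.16 degrees, less where a joint would pass 70% of its speed; a pose out of reach is approached as far as the arm can. A call with a gripper value outside its range is refused whole. The fingers move at their own pace and stop on an object; the grip force is fixed at half the most. Time passes only in rows, so rows that do not move let the fingers close. It gives the time, the measured TCP pose, the force, the opening and the grip force at its end, in the units of the state.
- read_state(): the state, without advancing time (a new reading comes with each control period).
- cams.get_image(name): name is "side" or "top" or "wrist"; returns a dict with "color" (400x640x3 uint8, red, green, blue), "fovy" (degrees; the focal length in pixels is half the picture's height over the tangent of half this angle, whatever the lens; pixels are square), "cx", "cy" (the principal point, pixels), "k1" (the pictures are not rectified: a ray, as slopes to the right and down, at radius r is drawn at 1 + k1 r^2 times it, then the intrinsics apply), "rvec" (rotation vector, rad) and "tvec" (3), from world to camera coordinates, as OpenCV has them. Camera axes: x right, y down, z forward; pixel columns grow to the right and rows downward; lengths in mm; the calibration is good to about 2 mm. A picture is of the moment at which its call begins. There is no depth.
- order.finish_job(): hands the job in; it is judged then, once.
The state is a dict: "clock": time; "qpos": joint angles; "qd": joint speeds; "tau": joint torques, N m; "eef_pos": TCP position; "tool_rot": TCP orientation; "force": force on the tool from outside, world axes, zero at the start; "torque": the same for the moment, N m; "width": finger opening in mm; "gripper_force": force on a finger pad.
Only numpy, scipy, OpenCV 4.12 (cv2) and the standard library are available. Lean on these libraries where they do the work, as an engineer would, in place of code of your own. Each camera call takes 0.05 s, during which the arm holds its last target. There are 200 camera calls.

## Task

A circuit board is lying across the supports of the soldering board holder, but the sliding jaw is one hole too wide to keep it. Pull up the knob of the sliding jaw's lock plunger, slide the jaw to the next hole towards the board so that its lip comes over the board's edge, and let the pin drop fully home in that hole. Finish holding on to the plunger knob with the pin home, so that I can do up the clamp screw; do not knock the board off its supports or disturb the other things on the bench.

Things in the scene. Friction and masses are not known exactly. Their poses are not given: they have to be found in the camera images.
- holder: Board holder, screwed to the bench: aluminium rail (290 x 36, top 35 above the bench) on two black cross feet (180 long, 15 high), a fixed blue jaw at one end, a sliding one on the rail. Origin on the bench under the middle of the closed board place; x along the rail from the fixed jaw to the sliding jaw, y across, z up. 12 mm holes run along the middle of the rail's top, 20 apart.
- jaw_head (a point): Top middle of the sliding blue jaw's head, 116 above the bench: an upright 84 wide (across the rail), 12 thick, between board and knob; its back face is 46 from the knob's axis (33 clear of the knob). The jaw's flat foot under the knob is 60 above the bench, 50 wide; the small black clamp screw on the foot's -y side is not to be used.
- lip (a point): Middle of the front edge of the sliding jaw's lip, 8 deep, underside 106 above the bench. Below it two support fingers, tops 100 above the bench, 32 long. The slot between them ends at holder x = +82 at the start, +62 one hole in. The fixed jaw has the same lip and supports, its slot ending at x = -62.
- knob (a point): Centre of the black plunger knob on the sliding jaw: upright, round, 26 in diameter, 24 tall, centre 90 above the bench with the pin home, at x = +140, y = 0 of the holder at the start. Can be gripped from above, fingers along or across the rail. It moves only up and down, and along the rail with the jaw; lifting it lifts the pin out of the rail.
- plunger (a joint): Lift of the knob and its pin, m: 0 = pin home (11 mm deep in the rail's hole); above 0.011 the pin is clear; stop at 0.016. A spring pulls it down, 4 N at 0, 8 N at 0.016. The 9 mm pin has a rounded tip and finds the hole when up to about 4 mm off; resting on the rail between holes it reads about 0.010.
- jaw (a joint): Travel of the sliding jaw along the rail, m: 0 = at its first hole, growing towards the fixed jaw and the board; the next hole is at 0.020. The pin has about 1.5 mm of play in a hole. It slides against 1.5 N of friction when the pin is clear; with the pin in a hole it cannot move.
- next_hole (a point): Mouth of the hole, in the rail's top face, that the pin must go to; it lies at x = +120, y = 0, z = 35 mm of the holder's frame. The jaw's foot covers it at the start.
- board_mid (a point): Centre of the green circuit board, 120 x 80 x 2 (parts on it up to 14 high), about 80 g, lying level and loose on both jaws' supports, long side along the rail, centre 101 above the bench. One edge is already under the fixed jaw's lip; the other is about 22 short of the sliding jaw's slot end.
- meter_mid (a point): Bystander: multimeter lying on the bench, 91 x 166 x 45; point at its centre, 19 above the bench.
- reel_mid (a point): Bystander: solder reel standing on its flange, 60 in diameter and 45 high; point at its centre.
- flux_mid (a point): Bystander: small white flux bottle, 38 in diameter and 95 high; point half-way up.
- driver_mid (a point): Bystander: screwdriver lying on the bench; point near its middle.
Not all that is in view belongs to the job. What is shaped like the part that bears board_mid but yellow is not meant.

How it is judged (in metres and radians):
On the way, in this order (a step that is already met when the one before it is completed fails the run):
1. the plunger is pulled so that the pin comes clear, the jaw being still at its first hole (value of joint plunger above 0.0095 m and value of joint jaw between -0.006 and 0.006 m), for 0.05 s.
2. the jaw has slid in to the next hole and the pin is home in it (value of joint plunger below 0.002 m and value of joint jaw between 0.017 and 0.023 m), for 0.2 s.
At the end, for the whole second after the job is handed in: The sliding jaw is at the next hole (20 mm, within 3) with the pin home (lift under 2 mm), the fingers still hold the plunger knob (over 3 N), and the board lies level and still on its supports under both lips (centre within 4.5 mm along the rail, 15 mm across) (all of step 2 and contact force between the fingers and plunger above 3 N and x of board_mid in the frame of holder between -0.0045 and 0.0045 m and y of board_mid in the frame of holder between -0.015 and 0.015 m and height (world z) of board_mid between 0.098 and 0.106 m and angle between board_mid's own z axis and vertical below 0.06 rad and linear speed of board below 0.02 m/s); the arm keeps its last pose, push and grip.
It fails at once if the board is knocked off its supports (height (world z) of board_mid below 0.09 m or height (world z) of board_mid above 0.115 m or angle between board_mid's own z axis and vertical above 0.2 rad).
It fails at once if another thing on the bench is shifted by more than 20 mm (distance of any of meter_mid, reel_mid, flux_mid, driver_mid from where it was at the start of the episode above 0.02 m).
It also fails if it takes over 35 s, if anything falls off the work surface, if the arm or the gripper's body presses on something with over 40 N, if the wrist force passes 120 N, or if a joint passes its speed limit or range.

## Working session

There is one attempt and no reset: what is moved stays moved. The work goes in short steps, Python scripts to look and compute and a tool call to move; the robot and the scene stay as the last step left them, time stands still between calls to the robot, and variables do not carry over. Pictures are saved under pics/ and viewed, at most 10 in all, crops included, and the job is handed in when it is done.

Besides the shell and the picture viewer there is one more tool, called by a JSON object that holds its "method" and its "body". move_arm: Moves the arm, as the interface text tells. Its arguments: {"type":"object","properties":{"targets":{"type":"string"}},"required":["targets"]}

```bash
ls; mkdir -p pics; cat > h.py <<'E'
import numpy as np, cv2
from cell import read_state, cams, order, ctrl
from scipy.spatial.transform import Rotation as Ro
def K(c):
    f=c['color'].shape[0]/2/np.tan(np.radians(c['fovy'])/2); return f
def ray(c,u,v):
    f=K(c); d=np.array([(u-c['cx'])/f,(v-c['cy'])/f]); s=d.copy()
    for _ in range(30): s=d/(1+c['k1']*(s@s))
    R=Ro.from_rotvec(np.ravel(c['rvec'])).as_matrix(); t=np.ravel(c['tvec'])
    return -R.T@t, R.T@np.array([s[0],s[1],1])
def onz(c,u,v,z):
    o,d=ray(c,u,v); return o+d*(z-o[2])/d[2]
def tri(a,b):
    (o1,d1),(o2,d2)=a,b
    A=np.stack([d1,-d2],1); k=np.linalg.lstsq(A,o2-o1,rcond=None)[0]
    p,q=o1+d1*k[0],o2+d2*k[1]; return (p+q)/2,np.linalg.norm(p-q)
def proj(c,p):
    R=Ro.from_rotvec(np.ravel(c['rvec'])).as_matrix(); q=R@np.array(p,float)+np.ravel(c['tvec']); s=q[:2]/q[2]
    return s*(1+c['k1']*(s@s))*K(c)+[c['cx'],c['cy']]
E
python3 - <<'E'
from h import *
import pickle
C={n:cams.get_image(n) for n in("side","top","wrist")}
pickle.dump(C,open('c0.pkl','wb'))
for n,c in C.items():
    cv2.imwrite(f'pics/{n}0.png',c['color'][:,:,::-1]); print(n,c['fovy'],c['k1'],np.round(ray(c,320,200),2).tolist())
s=read_state();print(s,ctrl.pinch_z)
E
```

```text
pics
side 54.00391762052874 0.031842285828307 [[307.69, 679.36, 856.6], [0.18, -0.66, -0.73]]
top 52.10019788332128 -0.04252373269375923 [[278.71, -40.49, 1068.95], [0.23, 0.02, -0.97]]
wrist 63.49212128128253 -0.027124017188420002 [[332.94, -561.85, 373.26], [-0.25, -0.12, -0.96]]
{'clock': 0.15, 'qpos': array([ 1.07418881,  0.6291429 ,  0.0384331 ,  1.51811434, -0.02699631,
        0.9962966 , -0.01997959]), 'qd': array([-0.00070832, -0.00157384,  0.00068664, -0.00077557,  0.00159982,
        0.00096175, -0.00109994]), 'tau': array([ 1.37993040e-03, -5.63794649e+01,  1.22750346e+00, -1.93651915e+01,
        1.10591869e-02,  7.33968162e-03, -1.95373974e-05]), 'eef_pos': array([ 271.28752433, -590.17172037,  230.60173192]), 'tool_rot': array([-3.14014869e+00,  8.24297871e-07,  4.30842850e-01]), 'force': array([-0.17716754,  0.38740846, -0.2567813 ]), 'torque': array([ 0.03323772, -0.02112361,  0.02931696]), 'gripper_force': 0.0, 'width': 85.10958143814204} 18.700000000000003
```

View pics/side0.png

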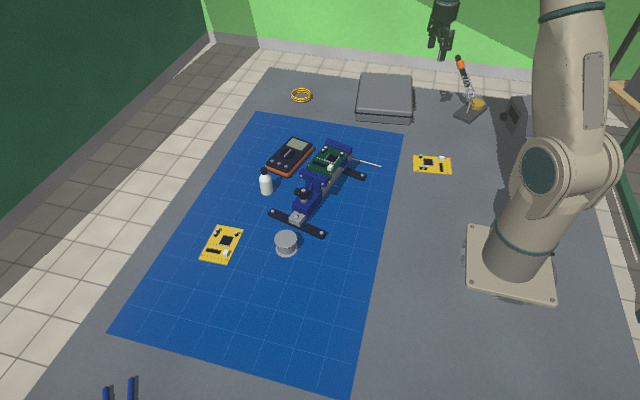

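View pics/top0.png

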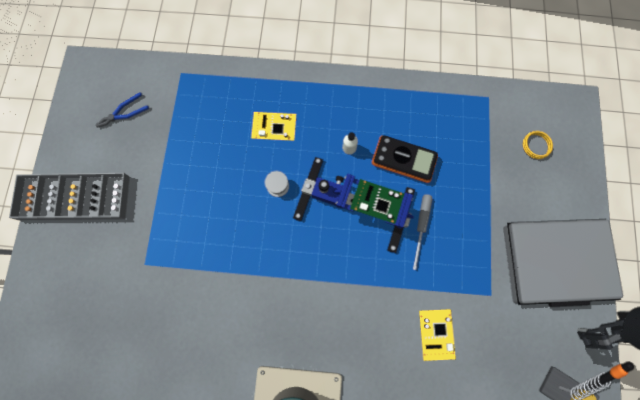

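Top view: the holder's sliding jaw and knob are near (323,185), the green board near (380,203) and the fixed jaw near (405,207). The reel is at (277,183), flux at (350,143), meter at (405,158) and driver at (424,225). In the side view the knob is near (303,190).

Things that could be mistaken:
- **Board:** yellow boards at top (274,126) and (437,335) are not meant. The green one is.
- **Knob:** the black foot-end screws at (318,160) and (298,216), the clamp screw, and the black parts on the board.

I'll check the choice in one close crop.

```bash
python3 - <<'E'
from h import *
import pickle
C=pickle.load(open('c0.pkl','rb'))
a=C['top']['color'][145:260,285:445]; b=C['side']['color'][130:245,260:400]
A=cv2.resize(a,None,fx=5,fy=5,interpolation=cv2.INTER_CUBIC)[:,:800]
B=cv2.resize(b,None,fx=5,fy=5,interpolation=cv2.INTER_CUBIC)
cv2.imwrite('pics/ctop.png',A[:,:,::-1]);cv2.imwrite('pics/cside.png',B[:,:,::-1])
E
```

```text
(no output)
```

View pics/ctop.png

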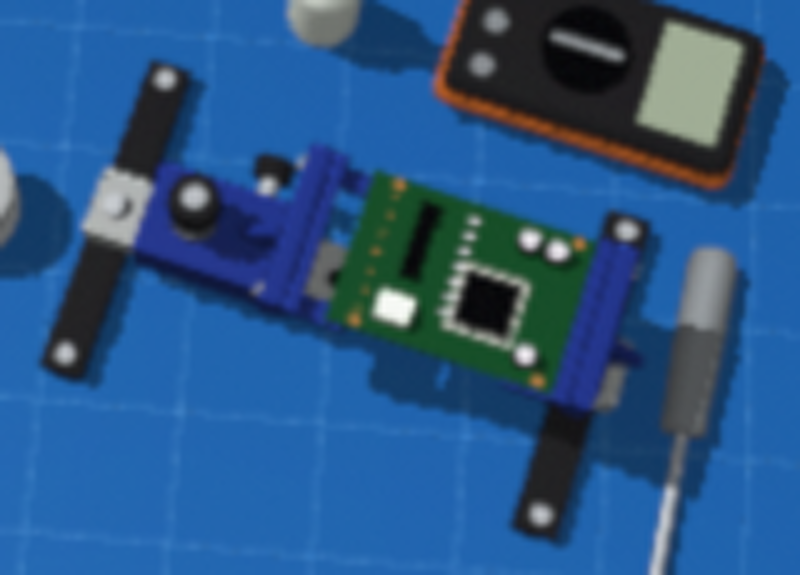

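View pics/cside.png

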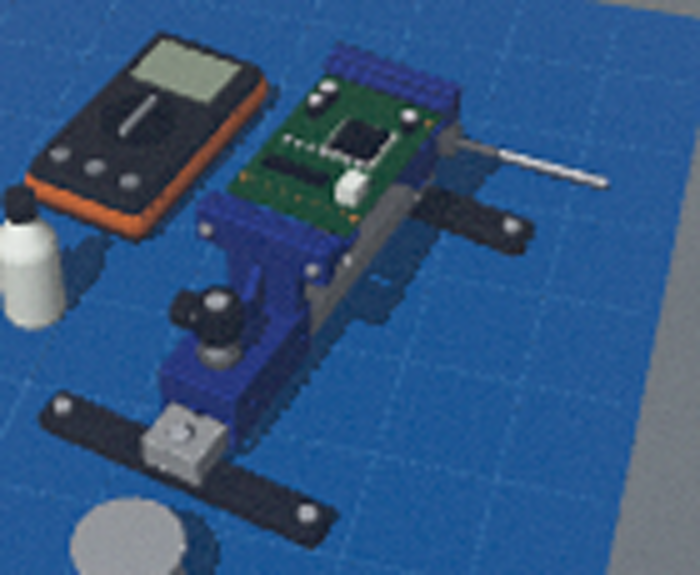

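The top crop shows the knob's silver cap at crop (195,195), i.e. top (323.6,183.6). It's on the blue foot, with the clamp screw separate at (268,172). In the side crop the cap is at (217,300), with the clamp screw to its left. This is the right knob, on the jaw that bears the green board.

```bash
cat > m.py <<'E'
from h import *
import pickle
C=pickle.load(open('c0.pkl','rb')); T,S=C['top'],C['side']
t=lambda x,y:(285+(x+.5)/5-.5,145+(y+.5)/5-.5)
s=lambda x,y:(260+(x+.5)/5-.5,130+(y+.5)/5-.5)
P={}
for n,a,b in [('cap',(195,193),(217,300)),('scrA',(165,78),(62,405)),('scrB',(65,352),(307,513)),('scrD',(541,514),(512,226)),
  ('brdSlideFar',(380,172),(238,190)),('brdSlideNear',(330,320),(352,230)),('flux',(0,0),(0,0))][:6]:
    p,e=tri(ray(T,*t(*a)),ray(S,*s(*b))); P[n]=p; print(n,p.round(1),'gap',round(e,1))
for n,a,z in [('scrA',(165,78),15),('scrB',(65,352),15),('scrC',(626,230),15),('scrD',(541,514),15),('cap',(195,193),102)]:
    P[n+'z']=onz(T,*t(*a),z); print(n,'z',P[n+'z'].round(1))
A,B,Cc,D=[P[k] for k in('scrAz','scrBz','scrCz','scrDz')]
x=(A+B-Cc-D)[:2]; print('feet gap',np.linalg.norm(x)/2,'yaw',np.degrees(np.arctan2(x[1],x[0])))
y=(B-A+D-Cc)[:2]; print('y yaw',np.degrees(np.arctan2(y[1],y[0])),np.linalg.norm(B-A),np.linalg.norm(D-Cc))
# cap by mask in both views
for n,c,(u,v) in(('top',T,(323.6,183.6)),('side',S,(303.3,189.8))):
    u0,v0=int(u)-6,int(v)-6; g=c['color'][v0:v0+13,u0:u0+13].min(2); print(g)
E
python3 m.py
```

```text
cap [550.9 -20.8 101.3] gap 0.7
scrA [638.8   2.7  15.3] gap 0.4
scrB [483.4  41.5  15.1] gap 0.4
scrD [ 420.1 -212.    13.2] gap 0.1
brdSlideFar [ 568.1 -110.9   98.8] gap 4.9
brdSlideNear [493.3 -91.3 102.5] gap 0.5
scrA z [638.7   2.7  15. ]
scrB z [483.2  41.5  15. ]
scrC z [ 575.1 -249.9   15. ]
scrD z [ 419.8 -211.7   15. ]
cap z [551.  -20.8 102. ]
feet gap 260.720016758102 yaw 75.9092250724868
y yaw 166.08933185266628 160.23554008880208 159.99763180781758
[[ 24  26  27  27  27  32  34  38  39  38  39  39  40]
 [ 34  36  39  37  31  33  33  35  37  33  32  33  33]
 [ 37  38  38  37  37  37  36  32  35  34  30  32  32]
 [ 36  37  38  35  36  37  39  40  38  36  30  32  34]
 [ 37  37  36  36  45  63  80  82  63  39  32  36  38]
 [ 38  37  37  41  75 117 143 145 116  66  35  33  35]
 [ 37  34  35  53 111 164 183 182 160 103  45  31  31]
 [ 37  35  37  60 126 177 184 184 166 113  49  30  30]
 [ 34  33  36  51 109 161 173 169 143  87  40  27  26]
 [ 35  32  32  38  63 103 129 123  89  48  32  23  16]
 [ 35  31  27  32  36  46  55  53  42  32  26  19  18]
 [ 37  35  26  23  28  32  31  31  31  27  20  18  19]
 [ 37  38  37  27  21  18  23  24  22  19  22  23  20]]
[[ 34  32  33  33  32  42  35  34  38  36  38  35  39]
 [ 32  37  42  36  32  37  36  29  30  43  36  32  41]
 [ 33  28  47  37  32  37  39  31  31  38  34  38  39]
 [ 33  42  35  35  33  29  27  34  33  37  36  30  43]
 [ 28  49  34  26  37  33  32  25  35  25  37  34  41]
 [ 41  37  34  36  33  81  88  67  42  32  42  40  50]
 [ 42  40  39  41 112 146 152 154  99  51  31  40  42]
 [ 45  37  37  40 145 158 158 161  93  38  34  39  34]
 [ 37  35  38  36  79 122 130 109  54  36  43  29  31]
 [ 37  57  44  42  42  57  59  52  41  38  35  29  32]
 [ 33  86  51  34  36  46  37  38  43  27  40  32  35]
 [ 34  43  34  26  37  32  39  29  28  36  27  24  29]
 [ 35  28  29  31  35  37  35  33  35  33  23  27  36]]
```

{"method": "move_arm", "body": {"targets": "1 2.7 -2.2 0 0 0 0;1 2.7 -2.2 0 0 0 0;1 2.7 -2.2 0 0 0 0;1 2.7 -2.2 0 0 0 0;1 2.7 -2.2 0 0 0 0"}}

```text
clock: 0.57
eef_pos: [348.5, -432.6, 231.1]
tool_rot: [-3.141, -0.0, 0.43]
force: [-0.1, 0.8, 0.4]
width: 85.5
gripper_force: 0.0
```

{"method": "move_arm", "body": {"targets": "1 2.7 -2.2 0 0 0 0;1 2.7 -2.2 0 0 0 0;1 2.7 -2.2 0 0 0 0;1 2.7 -2.2 0 0 0 0;1 2.7 -2.2 0 0 0 0"}}

```text
clock: 0.98
eef_pos: [425.3, -276.3, 231.3]
tool_rot: [-3.141, 0.0, 0.431]
force: [-0.5, 0.7, 0.4]
width: 85.6
gripper_force: 0.0
```

{"method": "move_arm", "body": {"targets": "1 0 0 0 0 0 -7;1 0 0 0 0 0 -7;1 0 0 0 0 0 -7;1 0 0 0 0 0 -7;1 0 0 0 0 0 -7"}}

```text
clock: 1.4
eef_pos: [424.8, -277.7, 231.2]
tool_rot: [-3.141, 0.0, 1.048]
force: [0.7, -0.2, -0.2]
width: 85.6
gripper_force: 0.0
```

{"method": "move_arm", "body": {"targets": "1 0 0 0 0 0 -7;1 0 0 0 0 0 -7;1 0 0 0 0 0 -2;1 3.5 0.75 0 0 0 0;1 3.5 0.75 0 0 0 0"}}

```text
clock: 1.82
eef_pos: [456.0, -215.5, 231.1]
tool_rot: [-3.141, 0.001, 1.314]
force: [0.7, 0.6, -0.5]
width: 85.3
gripper_force: 0.0
```

{"method": "move_arm", "body": {"targets": "1 3.5 0.75 0 0 0 0;1 3.5 0.75 0 0 0 0;1 3.5 0.75 0 0 0 0;1 3.5 0.75 0 0 0 0;1 0 0 0 0 0 0"}}

```text
clock: 2.23
eef_pos: [523.9, -76.6, 231.6]
tool_rot: [3.139, -0.006, 1.332]
force: [0.3, 0.5, -0.2]
width: 85.1
gripper_force: 0.0
```

```bash
python3 - <<'E'
from h import *
import pickle
c=cams.get_image('wrist'); pickle.dump(c,open('w1.pkl','wb')); s=read_state(); pickle.dump(s,open('s1.pkl','wb'))
cv2.imwrite('pics/w1.png',c['color'][:,:,::-1])
print(s['eef_pos'],s['tool_rot'],'cap predicted',proj(c,[550.9,-20.8,101.5]))
E
```

```text
[522.06898314 -80.70122307 231.29000914] [ 3.14098571e+00 -2.66291957e-03  1.32881500e+00] cap predicted [331.7255406  115.59059037]
```

View pics/w1.png

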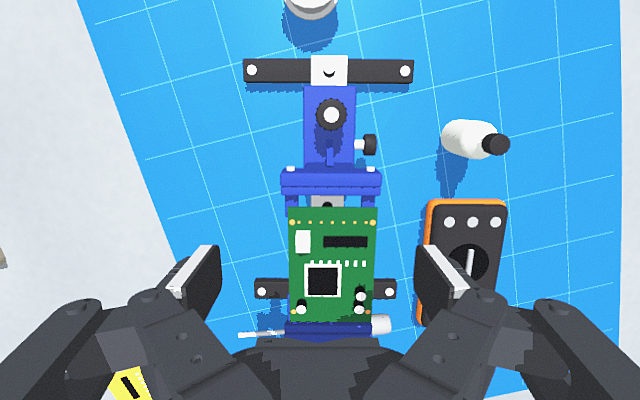

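The wrist view shows the knob cap at (331,115), within 1 px of the prediction, with the rail square to the image. The flux bottle (cap at 496,144) and the clamp screw (370,145) are to the right, so I'll check their clearance.

```bash
python3 - <<'E'
from h import *
import pickle
C=pickle.load(open('c0.pkl','rb')); T,S=C['top'],C['side']; w=pickle.load(open('w1.pkl','rb'))
ex=np.array([.2436,.9699]); ey=np.array([-.9699,.2436]); k=np.array([551,-20.7])
H=lambda p:(np.round([(p[:2]-k)@ex,(p[:2]-k)@ey,p[2]],1))
p,e=tri(ray(T,350.5,136),ray(w,496,144)); print('flux cap',H(p),e)
p,e=tri(ray(T,350.5,136),ray(S,264.,171)); print('flux cap ts',H(p),e)
p,e=tri(ray(T,*(285+268/5,145+165/5)),ray(w,370,145)); print('clamp',H(p),e)
# knob cap centroid in each view
def cen(c,u,v,thr):
    g=c['color'][v-12:v+13,u-12:u+13].min(2); n,l,st,ce=cv2.connectedComponentsWithStats((g>thr).astype('u1'))
    i=1+np.argmin(np.hypot(*(ce[1:]-12).T)); return ce[i]+[u-12,v-12],st[i,4]
r={}
for n,c,u,v,th in(('t',T,324,184,90),('s',S,303,190,80),('w',w,331,115,120)):
    q,a=cen(c,u,v,th); r[n]=ray(c,*q); print(n,q,a)
for a,b in('ts','tw','sw'): p,e=tri(r[a],r[b]); print(a+b,p.round(1),round(e,1))
print('head', [H(onz(w,*q,116)) for q in((281,180),(381,180))])
E
```

```text
flux cap [ -23.1 -142.9   95.1] 1.3321521745856983
flux cap ts [ -23.1 -146.    84.9] 1.1510022174658727
clamp [-28.6 -39.8  53.6] 2.0778135683996273
t [323.33333333 183.875     ] 24
s [302.93333333 189.6       ] 15
w [330.9   114.445] 200
ts [550.  -20.3 101.6] 1.2
tw [550.7 -20.1  96.7] 0.4
sw [550.4 -19.7 102.3] 0.1
head [array([-51.4,  41.4, 116. ]), array([-50.9, -40.6, 116. ])]
```

{"method": "move_arm", "body": {"targets": "1 3.3 0.63 0 0 0 0;1 3.3 0.63 0 0 0 0;0.4 0 0 3 0 0 0;0.4 0 0 3 0 0 0;0.4 0 0 0 0 0 0"}}

```text
clock: 2.7
eef_pos: [544.9, -25.6, 166.7]
tool_rot: [-3.132, 0.003, 1.321]
force: [-1.0, -0.7, -0.4]
width: 59.9
gripper_force: 0.0
```

```bash
python3 - <<'E'
from h import *
c=cams.get_image('wrist'); s=read_state()
cv2.imwrite('pics/w2.png',c['color'][:,:,::-1])
d=np.array([550.4,-20.])-s['eef_pos'][:2]
print(s['eef_pos'],s['tool_rot'],s['width'],'rem x,y',d@[.2436,.9699],d@[.9699,-.2436],proj(c,[550.4,-20,101.6]))
E
```

```text
[546.23130545 -25.97047584 168.95504058] [-3.13481497e+00  2.52567273e-03  1.32008348e+00] 59.58499917437813 rem x,y 6.8062585068308 2.5888089315458886 [322.99324903 199.54309533]
```

View pics/w2.png

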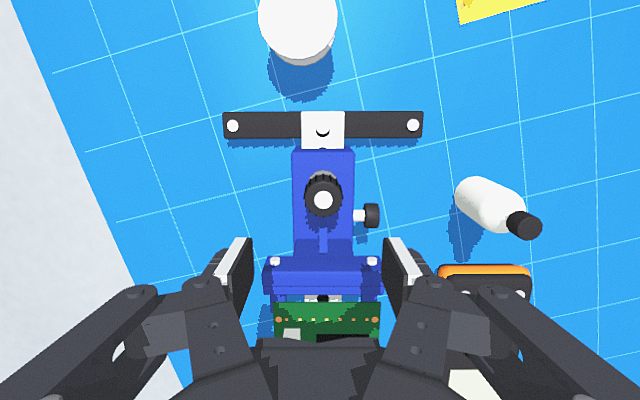

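The cap is at (323,200), exactly as predicted, and there's room beside the knob for both fingers.

{"method": "move_arm", "body": {"targets": "0.4 0.68 0.26 0 0 0 0;0.4 0 0 2.5 0 0 0;0.4 0 0 2.5 0 0 0;0.4 0 0 2 0 0 0;0.4 0 0 0 0 0 0"}}

```text
clock: 3.17
eef_pos: [552.3, -19.3, 100.0]
tool_rot: [-3.139, 0.001, 1.32]
force: [-0.5, -0.3, 1.1]
width: 59.7
gripper_force: 0.0
```

{"method": "move_arm", "body": {"targets": "0.4 0 0 0 0 0 0;0.4 0 0 0 0 0 0"}}

```text
clock: 3.33
eef_pos: [554.9, -18.9, 103.3]
tool_rot: [3.138, -0.001, 1.32]
force: [0.2, 0.0, 0.1]
width: 59.9
gripper_force: 0.0
```

{"method": "move_arm", "body": {"targets": "0.4 0 0 0 0 0 0;0.4 0 0 0 0 0 0;0.4 0 0 0 0 0 0"}}

```text
clock: 3.58
eef_pos: [554.0, -18.9, 102.5]
tool_rot: [3.139, -0.001, 1.321]
force: [-0.8, -0.2, -0.1]
width: 59.6
gripper_force: 0.0
```

{"method": "move_arm", "body": {"targets": "0.4 -0.2 -0.32 0 0 0 0;0.4 0 0 1 0 0 0;0.4 0 0 1 0 0 0;0.4 0 0 1 0 0 0;0.4 0 0 0 0 0 0"}}

```text
clock: 4.0
eef_pos: [547.8, -20.0, 68.7]
tool_rot: [-3.137, 0.001, 1.321]
force: [-0.5, -0.7, 0.4]
width: 59.5
gripper_force: 0.0
```

{"method": "move_arm", "body": {"targets": "0.4 0 0 0 0 0 0;0.4 0 0 0 0 0 0;0.4 0 0 0 0 0 0;0.4 0 0 0 0 0 0"}}

```text
clock: 4.33
eef_pos: [549.9, -20.0, 71.6]
tool_rot: [3.141, -0.0, 1.321]
force: [0.3, -0.1, 0.0]
width: 60.1
gripper_force: 0.0
```

```bash
python3 - <<'E'
from h import *
c=cams.get_image('wrist'); s=read_state()
cv2.imwrite('pics/w3.png',c['color'][:,:,::-1])
d=np.array([550.4,-20.])-s['eef_pos'][:2]
print(s['eef_pos'],s['tool_rot'],s['width'],'rem x,y',d@[.2436,.9699],d@[.9699,-.2436],proj(c,[550.4,-20,101.6]),proj(c,s['eef_pos']))
E
```

```text
[549.91754831 -20.00959118  71.65625545] [ 3.14085214e+00 -1.78011813e-04  1.32082409e+00] 59.83293042993352 rem x,y 0.12682771217433847 0.46559348325372496 [316.85631991 284.31630171] [315.83940684 251.52727342]
```

View pics/w3.png

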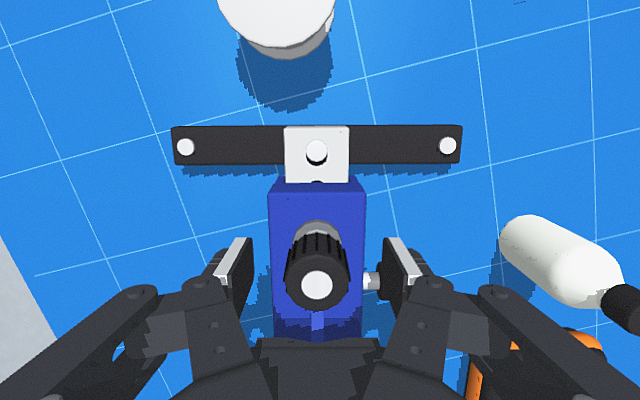

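The cap is at (317,285), with a pad on either side (235,270 and 400,270), so the knob is centred. I'll close the gripper.

{"method": "move_arm", "body": {"targets": "-1 0 0 0 0 0 0;-1 0 0 0 0 0 0;-1 0 0 0 0 0 0;-1 0 0 0 0 0 0;-1 0 0 0 0 0 0"}}

```text
clock: 4.8
eef_pos: [549.7, -20.0, 71.7]
tool_rot: [3.141, -0.0, 1.321]
force: [-1.1, -0.1, 4.4]
width: 24.4
gripper_force: 58.6
```

{"method": "move_arm", "body": {"targets": "-1 0 0 0 0 0 0;-1 0 0 0 0 0 0;-1 0 0 0 0 0 0"}}

```text
clock: 5.05
eef_pos: [549.7, -20.0, 71.7]
tool_rot: [3.141, -0.0, 1.321]
force: [-1.3, 0.0, 5.2]
width: 24.6
gripper_force: 58.7
```

{"method": "move_arm", "body": {"targets": "-1 0 0 -0.5 0 0 0;-1 0 0 -0.5 0 0 0;-1 0 0 -0.4 0 0 0;-1 0 0 0 0 0 0;-1 0 0 0 0 0 0"}}

```text
clock: 5.47
eef_pos: [549.6, -20.0, 85.2]
tool_rot: [3.141, -0.0, 1.321]
force: [1.1, -0.9, -8.1]
width: 24.6
gripper_force: 59.3
```

{"method": "move_arm", "body": {"targets": "-1 0 0 0 0 0 0;-1 0 0 0 0 0 0;-1 0 0 0 0 0 0"}}

```text
clock: 5.72
eef_pos: [549.6, -20.0, 85.1]
tool_rot: [-3.141, 0.0, 1.321]
force: [1.4, -0.2, -7.8]
width: 24.3
gripper_force: 59.3
```

{"method": "move_arm", "body": {"targets": "-1 -0.4 0 0 0 0 0;-1 -0.4 0 0 0 0 0;-1 -0.4 0 0 0 0 0;-1 -0.4 0 0 0 0 0;-1 -0.4 0 0 0 0 0"}}

```text
clock: 6.13
eef_pos: [544.6, -39.8, 85.4]
tool_rot: [3.141, -0.0, 1.321]
force: [3.2, 1.9, -7.6]
width: 24.4
gripper_force: 59.2
```

{"method": "move_arm", "body": {"targets": "-1 0 0 0 0 0 0;-1 0 0 0 0 0 0;-1 0 0 0 0 0 0;-1 0 0 0 0 0 0"}}

```text
clock: 6.47
eef_pos: [544.5, -40.3, 85.3]
tool_rot: [-3.142, 0.001, 1.32]
force: [2.8, -2.7, -7.1]
width: 24.6
gripper_force: 59.2
```

{"method": "move_arm", "body": {"targets": "-1 0.06 0 0 0 0 0;-1 0 0 0.4 0 0 0;-1 0 0 0.4 0 0 0;-1 0 0 0.3 0 0 0;-1 0 0 0.3 0 0 0"}}

```text
clock: 6.88
eef_pos: [545.1, -38.7, 71.4]
tool_rot: [3.141, -0.0, 1.321]
force: [-3.2, -1.9, 32.3]
width: 24.5
gripper_force: 63.7
```

{"method": "move_arm", "body": {"targets": "-1 0 0 0 0 0 0;-1 0 0 0 0 0 0;-1 0 0 0 0 0 0;-1 0 0 0 0 0 0"}}

```text
clock: 7.22
eef_pos: [545.0, -38.5, 71.7]
tool_rot: [3.141, -0.0, 1.321]
force: [-0.1, -1.0, 2.5]
width: 23.9
gripper_force: 60.0
```

```bash
python3 - <<'E'
from h import *
I=[]
for n in('top','side'):
    c=cams.get_image(n)['color']; c=c[140:265,285:445] if n=='top' else c[120:245,260:420]
    I.append(cv2.resize(c,None,fx=2.5,fy=2.5,interpolation=cv2.INTER_CUBIC))
I=np.hstack(I); print(I.shape)
cv2.imwrite('pics/e1.png',I[:,:,::-1]); s=read_state(); print(s['eef_pos'],s['force'])
E
```

```text
(312, 800, 3)
[545.04887745 -38.52529015  71.70069331] [-0.12289619 -0.52873511  3.30898583]
```

View pics/e1.png

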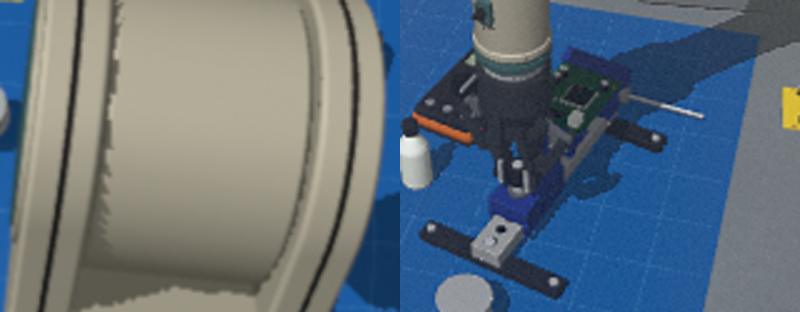

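In the side view the jaw has moved in, a free hole now shows behind its foot at crop (500,230), and the board is level. To check that the pin is home, I'll measure the cap's height against the gripper in the wrist view.

```bash
python3 - <<'E'
from h import *
c=cams.get_image('wrist'); s=read_state()
def cen(im,u,v,thr=150):
    g=im[v-25:v+26,u-25:u+26].min(2); n,l,st,ce=cv2.connectedComponentsWithStats((g>thr).astype('u1'))
    i=1+np.argmin(np.hypot(*(ce[1:]-25).T)); return ce[i]+[u-25,v-25],st[i]
print(cen(cv2.imread('pics/w3.png'),317,285)); q=cen(c['color'],317,285);print(q)
k=np.array([550.4,-20])-19.3*np.array([.2436,.9699])
for z in(101.6,111.6): print(z,proj(c,[*k,z]))
cv2.imwrite('pics/w4.png',c['color'][:,:,::-1])
E
```

```text
(array([316.48414986, 284.59942363]), array([  9,  11,  32,  28, 694], dtype=int32))
(array([317.07528409, 284.28409091]), array([ 10,  10,  31,  29, 704], dtype=int32))
101.6 [317.43417989 284.38424021]
111.6 [317.4993983  298.98730721]
```

View pics/w4.png

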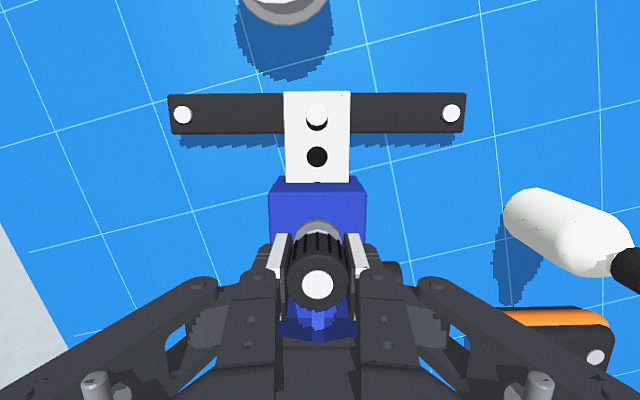

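The cap is at (317,284), the same as before the lift. A pin resting on the rail would put it at row 299, so the pin is home, and the free hole shows at (317,156). The knob is held at about 60 N and the jaw moved about 19 mm, within the pin's play. I'll hand in.

```bash
python3 -c "
from cell import order; print(order.finish_job())"
```

```text
the job is handed in; nothing more can be done
None
```

The job is handed in: the jaw slid about 19 mm to the next hole, the pin measures home there, the gripper still holds the knob at about 60 N, and the board looked level in the side view (I did not measure its position or the lip over its edge); the hand-in returned no verdict.

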